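# Find the rocking container lid and press it home

## Robot

A 6-joint arm with a two-finger parallel gripper is mounted at the origin on the work surface. World frame = base frame: x ahead of the robot, y to its left, z up, the work surface at z = 0. Lengths are in m, angles in rad, forces in N, time in s.
With the tool pointing down it reaches from about 0.325 to 0.9 m from the base axis. Payload 6.1 kg.
Tool frame: the origin (TCP) lies midway between the tips of the shut fingers; the grasp point (between the pads) lies 19 mm behind it; x points along the fingers, y is the direction in which the jaws open and shut, and the axes are right-handed (so a half turn about x gives the same grasp; the last joint's range is limited). The gripper opens to 85 mm and grips with 20 to 120 N. Pads are 22 mm wide; open, the fingers measure 114 mm over their backs; the gripper's body (76 mm by 85 mm) begins 54 mm behind the grasp point. The pads swing forward as they close: fully open they stand 13 mm farther back than shut.
Start: joints at [1.224, 0.22, 1.526, -0, 1.395, -0.126], TCP at [0.137, 0.61, 0.231] pointing down, gripper open.
Joint ranges: [-2.98, 2.98], [-0.91, 2.08], [0.09, 2.57], [-1.24, 4.39], [0.2, 2.65], [-2.68, 2.68]. Speed limits (rad/s): [2.57, 2.57, 3.01, 3.14, 3.14, 3.14].

## Interface

Orientations are given as [roll, pitch, yaw] about the fixed x, y, z axes, in that order (R = Rz(yaw) Ry(pitch) Rx(roll)).
In Python, from plant import movep, move_l, set_joints, gripper_to, hold, inverse_kinematics, observe, get_image, get_calibration, Unreachable, job_done gives the robot as it stands. Calls block until the motion is done:
- movep(position, orientation): joint-space move of the TCP to a pose.
- move_l(position, feed=0.15, rotation=None, max_force=None): straight line of the TCP; rotation=None keeps the orientation; feed is the mean speed in m/s. With max_force (N) it stops when the force on the tool has changed by that much, and returns True; else False.
- set_joints(angles): joint-space move.
- gripper_to(opening, f_grip=None): finger opening in m; f_grip is the grip in N (None keeps the last); returns when the fingers have stopped.
- hold(seconds).
- inverse_kinematics(position, orientation): joint angles nearest the present ones, or None.
- observe(): the state.
- get_image(name): name is "scene" or "top"; returns (picture, depth): 384x512x3 uint8, red, green, blue; 384x512 float32, m along the optical axis (not along the pixel's ray), 0 where there is no reading.
- get_calibration(name): a dict with "intrinsics" (3x3 intrinsics, pixels), "dist_coeffs" ([k1, k2, p1, p2, k3] as OpenCV has them; the pictures are not rectified), "world_from_camera" (4x4, takes a point from camera to world coordinates). Camera axes: x right, y down, z forward; pixel columns grow to the right and rows downward; lengths in m; the calibration is good to about 2 mm. A picture is of the moment at which its call begins. get_calibration takes no time and is no camera call.
A pose or a line that the arm cannot do raises Unreachable and nothing moves.
- job_done(): hands the job in, once; it reports no verdict.
The state is a dict: "time_s": time; "q": joint angles; "joint_velocities": joint speeds; "joint_torque": joint torques, N m; "eef_pos": TCP position; "tcp_rot": TCP orientation; "ft_force": force on the tool from outside, world axes, zero at the start; "torque": the same for the moment, N m; "opening": finger opening in m.
Only numpy, scipy, OpenCV 4.12 (cv2) and the standard library are available. Lean on these libraries where they do the work, as an engineer would, in place of code of your own. Each camera call takes 0.05 s, during which the arm holds its last target.

## Task

One of the four square containers on the baker's bench has a lid that is not fully home. Press the lids near an edge with the fingertips until you find the one that rocks, then press that lid down in its middle until it is fully home and sits level, and finish with the fingertips still pressing on it. Do not lift or drag any lid off its container, and leave the jars, bowl and utensils where they are.

Things in the scene. Friction and masses are not known exactly. Their poses are not given: they have to be found in the camera images.
- lid_1: One of four identical square grey plastic lids on white containers: 120 x 120 mm, flat top with a flat white round mark (34 mm across) in the middle, skirt 24 mm deep hiding the rim. Origin: centre of the top face; x, y along the sides, z up. Top 77 to 95 mm above the bench; the fixed containers (110 mm square) differ in height, so height does not tell which lid is loose.
- lid_2: Lid like lid_1. A lid that is home sits rigidly on its rim. Exactly one of the four stands 6 mm proud, level, on a hidden stiff plug 22 mm square under its middle. Pressed with 1 N or more about 45 mm from the middle towards a side, it tips about 0.13 rad (a fingertip there sinks some 3 to 4 mm) until that side meets the rim, and levels when let go.
- lid_3: Lid like lid_1. The loose lid, pressed in the middle (within about 12 mm) with more than about 12 N, goes straight down 6 mm on to the rim, stays there and no longer rocks. Pressing hard at an edge does not seat it.
- lid_4: Lid like lid_1. Any of the four may be the loose one. All lids weigh about 90 g, lie loose on their containers with 2.5 mm of play sideways and can be knocked off.
- shaker_a: Small glass shaker with a steel cap, 32 mm across, 85 mm tall, standing loose between containers; origin at the centre of its underside. To be left alone.
- shaker_b: Another shaker like shaker_a. To be left alone.
- jar: Amber glass jar with a black cap, 32 mm across, 95 mm tall, standing loose between containers; origin at the centre of its underside. To be left alone.
- spatula: Spatula lying beyond the containers; to be left alone.
- brush: Pastry brush lying on the robot's side of the containers; to be left alone.
- bowl: Small steel bowl, 90 mm across, 50 mm tall, beyond the containers; origin at the centre of its underside. To be left alone.
Things that resemble listed ones, but are neither listed nor needed, are in the scene too. Leave any turquoise look-alike of the lid_3 alone.

How it is judged:
By the outcome, as a careful person would: the job done as asked, in the order asked, and still so for the second after the job is handed in, while the arm keeps its last pose, push and grip.
It also fails if it takes over 54 s, if anything falls off the work surface, if the arm or the gripper's body presses on something with over 40 N, if the wrist force passes 120 N, or if a joint passes its speed limit or range.

## Working session

There is one attempt and no reset: what is moved stays moved. The work goes in short steps, each a Python script; the robot and the scene stay as the last script left them, time stands still between calls to the robot, and variables do not carry over. Pictures are saved under pics/ and viewed, and the job is handed in when it is done.

```bash
mkdir -p pics; ls; python3 - <<'E'
from plant import *
import cv2,numpy as np
for n in("scene","top"):
    p,d=get_image(n); cv2.imwrite(f"pics/{n}0.png",p[:,:,::-1]); np.save(f"{n}0.npy",d)
    c=get_calibration(n); print(n,c)
print(observe())
E
```

```text
pics
scene {'intrinsics': array([[444.99227252,   0.        , 252.57886463],
       [  0.        , 444.99227252, 192.78273109],
       [  0.        ,   0.        ,   1.        ]]), 'dist_coeffs': array([-0.14034916,  0.        ,  0.        ,  0.        ,  0.        ]), 'world_from_camera': array([[-0.03410729,  0.77901183, -0.62608087,  1.24642248],
       [ 0.9993948 ,  0.03086975, -0.01603426,  0.00491334],
       [ 0.00683608, -0.62624885, -0.77959326,  0.97006446],
       [ 0.        ,  0.        ,  0.        ,  1.        ]])}
top {'intrinsics': array([[366.69096619,   0.        , 254.64442337],
       [  0.        , 366.69096619, 194.41712376],
       [  0.        ,   0.        ,   1.        ]]), 'dist_coeffs': array([0.01787595, 0.        , 0.        , 0.        , 0.        ]), 'world_from_camera': array([[-1.31238931e-03, -9.95884147e-01,  9.06258425e-02,
         4.43050546e-01],
       [-9.99984015e-01,  8.08540905e-04, -5.59614397e-03,
         1.80395830e-02],
       [ 5.49983636e-03, -9.06317381e-02, -9.95869289e-01,
         1.12084367e+00],
       [ 0.00000000e+00,  0.00000000e+00,  0.00000000e+00,
         1.00000000e+00]])}
{'time_s': 0.1, 'q': array([ 1.22392386e+00,  2.21140720e-01,  1.52753661e+00,  1.32401200e-05,
        1.39468877e+00, -1.26074327e-01]), 'joint_velocities': array([ 0.00107937, -0.00169512, -0.00147304, -0.00137342,  0.00143685,
        0.00108821]), 'joint_torque': array([ 1.52878973e-03, -4.98237026e+01, -3.90550375e+01, -2.08197062e-04,
        5.69280004e-03,  4.88731905e-05]), 'eef_pos': array([0.13667296, 0.60930176, 0.23029156]), 'tcp_rot': array([-1.70421849,  1.56902284, -1.92501897]), 'ft_force': array([0.67677087, 0.23723349, 0.44792885]), 'torque': array([-0.02386023, -0.02725036,  0.08501779]), 'opening': 0.085659192028556}
```

View pics/top0.png

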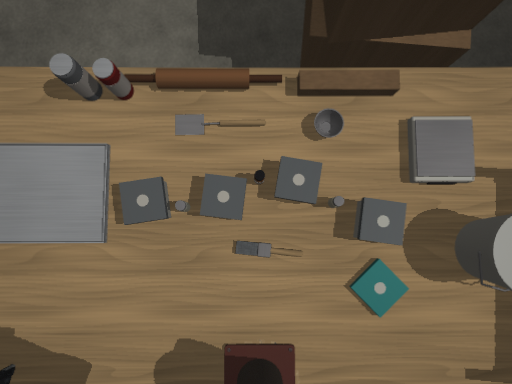

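View pics/scene0.png

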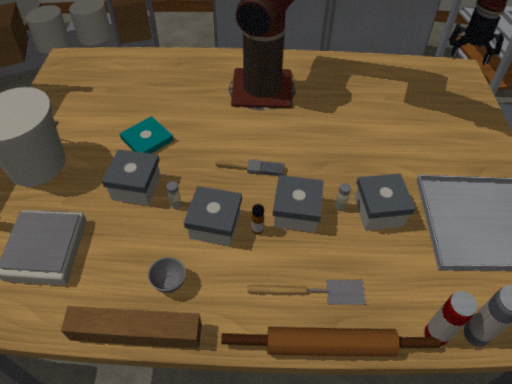

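The four grey lids' white marks are at top-picture pixels (142,200), (223,197), (299,180) and (383,221). The turquoise look-alike at (380,288) stays untouched. The shakers are at (180,206) and (338,202), and the jar is at (259,176). Next I'll measure the lids.

```bash
cat > h.py <<'E'
from plant import *
import cv2,numpy as np
def world(n,d):
    c=get_calibration(n);K=c["intrinsics"];T=c["world_from_camera"]
    v,u=np.mgrid[0:384,0:512]
    xy=cv2.undistortPoints(np.stack([u,v],-1).reshape(-1,1,2).astype(np.float64),K,c["dist_coeffs"]).reshape(384,512,2)
    P=np.concatenate([xy*d[...,None],d[...,None]],-1)
    return P@T[:3,:3].T+T[:3,3]
E
python3 - <<'E'
from h import *
marks={"top":[(142,200),(223,197),(299,180),(383,221)],"scene":[(391,193),(300,195),(214,208),(131,169)]}
for n in marks:
    W=world(n,np.load(n+"0.npy"))
    for (u,v) in marks[n]:
        z0=np.median(W[v-3:v+4,u-3:u+4,2]); 
        m=(abs(W[...,2]-z0)<.006).astype(np.uint8)
        m2=np.zeros_like(m); m2[max(0,v-40):v+40,u-40:u+40]=m[max(0,v-40):v+40,u-40:u+40]
        _,l=cv2.connectedComponents(m2); s=(l==l[v,u])
        P=W[s]; r=cv2.minAreaRect((P[:,:2]*1000).astype(np.float32))
        print(n,(u,v),"z",z0.round(4),"mark",W[v,u].round(4),"rect",np.round(r[0],1),np.round(r[1],1),round(r[2],1), P[:,2].std().round(4))
img=cv2.imread("pics/top0.png")[130:320,100:420]
cv2.imwrite("pics/crop0.png",cv2.resize(img,None,fx=2.5,fy=2.5,interpolation=cv2.INTER_CUBIC))
E
```

```text
top (142, 200) z 0.0863 mark [0.5216 0.3299 0.0863] rect [521.5 329.2] [120.2 121.5] 8.8 0.0018
top (223, 197) z 0.0785 mark [0.5305 0.1024 0.0791] rect [533. 103.] [120.2 120.4] 83.0 0.0019
top (299, 180) z 0.0787 mark [ 0.5792 -0.1149  0.079 ] rect [ 581.2 -112.6] [120.5 120.5] 80.0 0.0019
top (383, 221) z 0.0861 mark [ 0.4618 -0.3493  0.0848] rect [ 462.3 -348.5] [124.2 120.1] 82.2 0.0019
scene (391, 193) z 0.087 mark [0.5234 0.3449 0.0865] rect [521.1 331.4] [126.3 123.4] 8.7 0.0018
scene (300, 195) z 0.0801 mark [0.5331 0.1084 0.0787] rect [531.8 104.7] [120.7 125.9] 82.9 0.0018
scene (214, 208) z 0.0795 mark [ 0.5849 -0.1079  0.0809] rect [ 580.9 -111.5] [121.6 124.9] 79.9 0.0017
scene (131, 169) z 0.0857 mark [ 0.4668 -0.3428  0.0853] rect [ 461.9 -346.4] [124.3 123.9] 81.0 0.002
```

View pics/crop0.png

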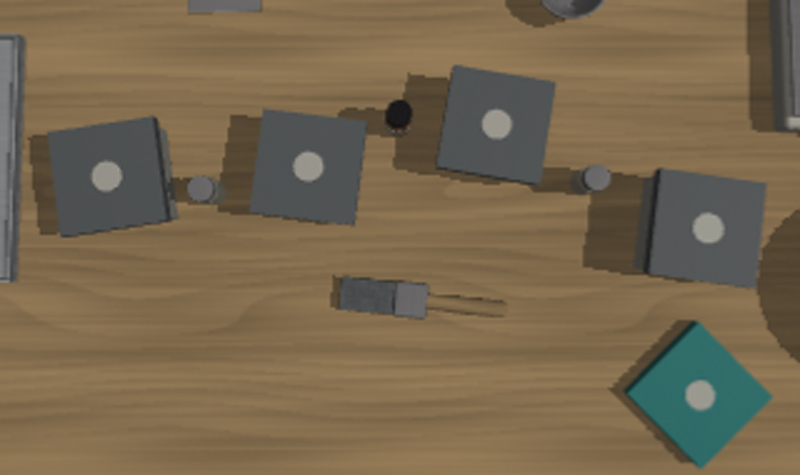

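Two cameras agree on all four lids. I'll probe A, the leftmost, first: fingers shut, pressing on the robot-side edge, with a depth image taken while pressed.

```bash
cat >> h.py <<'E'
L={"A":(.5215,.330,8.8,.0865),"B":(.5325,.1035,-7.,.079),"C":(.581,-.112,-10.,.079),"D":(.462,-.3475,-8.,.0857)}
def rot(a): return [-np.radians(a),np.pi/2,0.]
def tilt(k,tag):
    x,y,a,z=L[k]; p,d=get_image("scene"); cv2.imwrite(f"pics/{tag}.png",p[:,:,::-1])
    W=world("scene",d).reshape(-1,3); q=(W[:,:2]-[x,y]); c,s=np.cos(np.radians(a)),np.sin(np.radians(a))
    l=q@np.array([[c,-s],[s,c]])
    m=(l[:,0]>-.01)&(l[:,0]<.053)&(abs(l[:,1])<.053)&(abs(W[:,2]-z)<.014)
    A=np.c_[l[m],np.ones(m.sum())]; f=np.linalg.lstsq(A,W[m,2],rcond=None)[0]
    print(tag,"n",m.sum(),"slope",f[:2].round(4),"zc",f[2].round(4))
def st(t=""):
    o=observe(); print(t,"t%.2f"%o["time_s"],o["eef_pos"].round(4),"F",o["ft_force"].round(2)); return o
def probe(k):
    x,y,a,z=L[k]; c,s=np.cos(np.radians(a)),np.sin(np.radians(a))
    px,py=x-.045*c,y-.045*s
    movep([px,py,z+.03],rot(a)); st("above "+k); tilt(k,"pre"+k)
    move_l([px,py,z+.008],feed=.08)
    r=move_l([px,py,z-.012],feed=.015,max_force=1.2); o=st("touch %s"%r); z1=o["eef_pos"][2]
    if r: 
        r=move_l([px,py,z1-.009],feed=.012,max_force=5.); 
    o=st("press %s"%r); print("sink mm",1e3*(z1-o["eef_pos"][2])); tilt(k,"pressed"+k)
    move_l([px,py,z+.03],feed=.12); st("up")
E
python3 - <<'E'
from h import *
gripper_to(0.0,20); st("shut")
probe("A")
E
```

```text
shut t0.87 [0.1369 0.6098 0.2313] F [0.   0.46 0.98]
above A t2.55 [0.4768 0.3239 0.1168] F [ 0.87 -0.6   0.05]
preA n 778 slope [-0.0084  0.0009] zc 0.0872
touch True t3.74 [0.4771 0.3231 0.0859] F [-0.62  0.67  3.68]
press True t3.97 [0.4771 0.3231 0.0859] F [ 0.26 -0.57  3.81]
sink mm 0.02447678597834735
pressedA n 785 slope [-0.0127 -0.0013] zc 0.0873
up t4.42 [0.4772 0.3232 0.1166] F [-0.65  0.17  0.11]
```

View pics/pressedA.png

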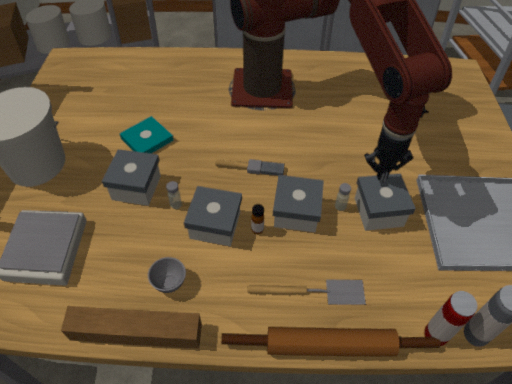

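The fingertips press on A's robot-side edge at about (388,180). It took 3.8 N with no sink and no tilt, so A is home. B is next.

```bash
python3 - <<'E'
from h import *
x,y,a,z=L["A"]
probe("B")
E
```

```text
above B t5.29 [0.4878 0.1096 0.1088] F [ 0.4  -0.17  0.6 ]
preB n 820 slope [-0.0046 -0.0006] zc 0.0801
touch True t6.47 [0.4879 0.1089 0.0788] F [-0.78 -0.37  5.59]
press True t6.70 [0.4879 0.109  0.0788] F [-1.73  0.68  4.26]
sink mm 0.012296522734475679
pressedB n 816 slope [-0.0068 -0.0022] zc 0.0801
up t7.16 [0.4881 0.109  0.1091] F [ 0.07  0.3  -0.38]
```

B is rigid too. C is next, raising the tool first to clear the jar.

```bash
python3 - <<'E'
from h import *
p=observe()["eef_pos"]
move_l([p[0],p[1],.15],feed=.15)
x,y,a,z=L["C"]; movep([x-.045,y+.01,.15],rot(a))
probe("C")
E
```

```text
above C t8.74 [ 0.5346 -0.1018  0.1072] F [0.94 0.77 0.63]
preC n 883 slope [-0.0036  0.0028] zc 0.0794
touch True t9.94 [ 0.5367 -0.1042  0.0781] F [-0.58  0.02  4.27]
press True t10.17 [ 0.5367 -0.1042  0.0781] F [-0.46  0.4   3.43]
sink mm -0.007459950064278575
pressedC n 881 slope [-0.0012  0.0015] zc 0.0793
up t10.62 [ 0.5369 -0.1042  0.1091] F [-0.18 -0.01 -0.16]
```

View pics/pressedC.png

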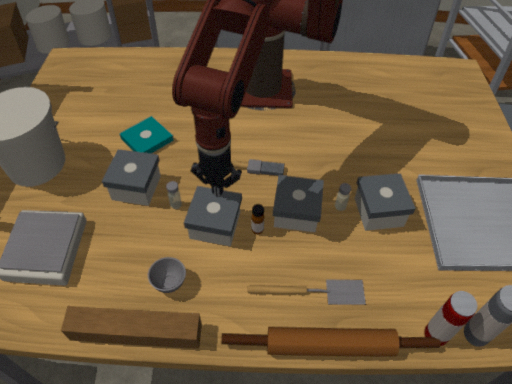

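C is pressed at about (217,190) and stays rigid and level. D is next; I'll verify that it rocks rather than infer it.

```bash
python3 - <<'E'
from h import *
p=observe()["eef_pos"]
move_l([p[0],p[1],.15],feed=.15)
x,y,a,z=L["D"]; movep([x-.045,y+.006,.15],rot(a))
probe("D"); tilt("D","afterD")
E
```

```text
above D t12.35 [ 0.4169 -0.3385  0.1139] F [-0.25  0.44  0.16]
preD n 680 slope [0.0158 0.013 ] zc 0.0861
touch True t13.63 [ 0.4171 -0.3412  0.0822] F [-0.87  0.39  3.26]
press True t13.89 [ 0.417  -0.3412  0.082 ] F [0.15 0.87 4.52]
sink mm 0.15912796325265322
pressedD n 610 slope [0.1451 0.0168] zc 0.0873
up t14.38 [ 0.4176 -0.3413  0.1157] F [0.17 0.62 0.14]
afterD n 646 slope [0.07   0.0123] zc 0.0866
```

View pics/pressedD.png

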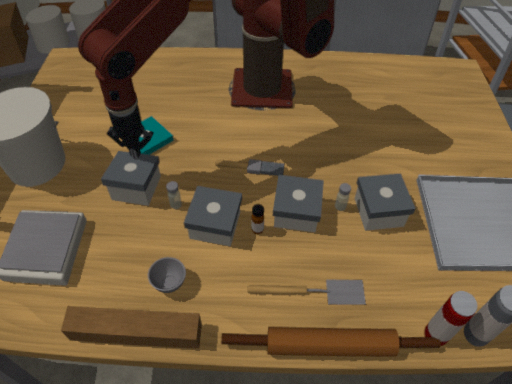

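D tilted 0.145 rad and the fingertip sank about 4 mm, so D is the loose one. Now I'll re-measure D's level and the centre of its mark before pressing.

```bash
python3 - <<'E'
from h import *
hold(.3); tilt("D","afterD2")
for n,c in (("top",(383,221)),("scene",(131,169))):
    p,d=get_image(n); W=world(n,d); u,v=c
    r=np.s_[v-25:v+25,u-25:u+25]
    g=(p[r].min(-1)>130).astype(np.uint8); k,l,s,ce=cv2.connectedComponentsWithStats(g)
    for i in range(1,k):
        if s[i,4]>15:
            m=l==i; P=W[r][m]; print(n,s[i,4],ce[i]+[u-25,v-25],np.median(P,0).round(4), P.min(0).round(3),P.max(0).round(3))
    cv2.imwrite(f"pics/D_{n}.png",cv2.resize(p[v-50:v+50,u-60:u+60,::-1],None,fx=5,fy=5,interpolation=cv2.INTER_CUBIC))
st()
E
```

```text
afterD2 n 675 slope [0.0198 0.0113] zc 0.0862
top 115 [382.88695652 220.89565217] [ 0.4618 -0.3484  0.0862] [ 0.448 -0.365  0.081] [ 0.479 -0.331  0.09 ]
scene 71 [130.08450704 166.87323944] [ 0.4612 -0.3464  0.0861] [ 0.446 -0.362  0.082] [ 0.473 -0.332  0.089]
 t14.88 [ 0.4174 -0.3412  0.1155] F [ 1.52 -0.03  0.18]
```

View pics/D_top.png

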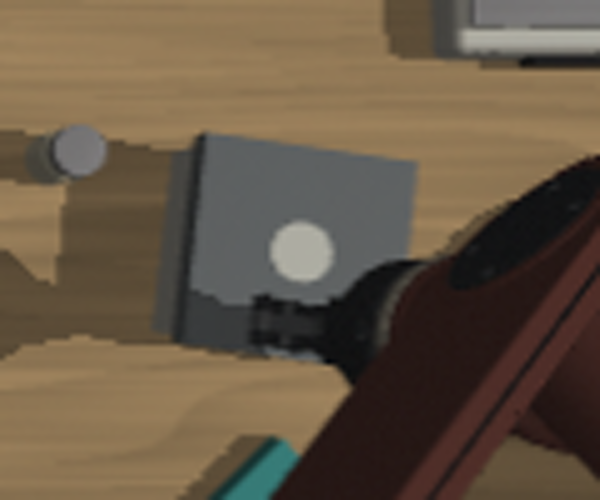

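View pics/D_scene.png

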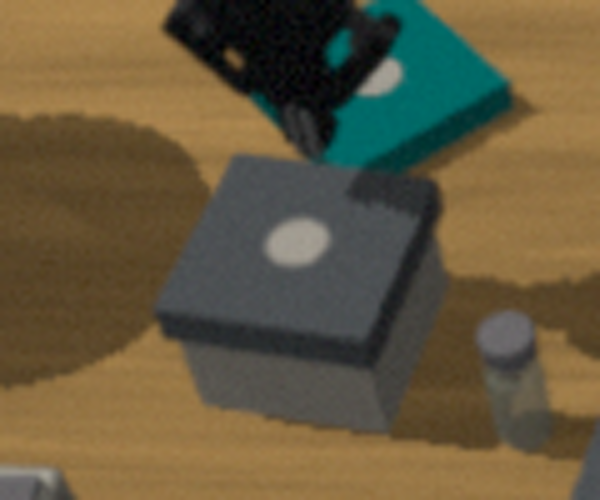

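Both pictures show the grey lid D level again, with its mark at (383,221) top and (130,167) scene, centred at about (0.4615, -0.3475). Now I'll press it in the middle.

```bash
python3 - <<'E'
from h import *
x,y,a,z=.4615,-.3475,-8.,.0862
move_l([x,y,z+.03],feed=.1); st("above")
move_l([x,y,z+.006],feed=.08)
r=move_l([x,y,z-.014],feed=.012,max_force=20.); o=st("press %s"%r)
hold(.3); st("held"); tilt("D","seatD")
E
```

```text
above t15.47 [ 0.4612 -0.3472  0.1159] F [-0.18  0.42 -0.07]
press True t17.04 [ 0.4615 -0.3476  0.0797] F [-0.53  0.33  4.94]
held t17.34 [ 0.4615 -0.3475  0.0797] F [-0.8   0.32  3.96]
seatD n 673 slope [-0.0129  0.0148] zc 0.0816
```

View pics/seatD.png

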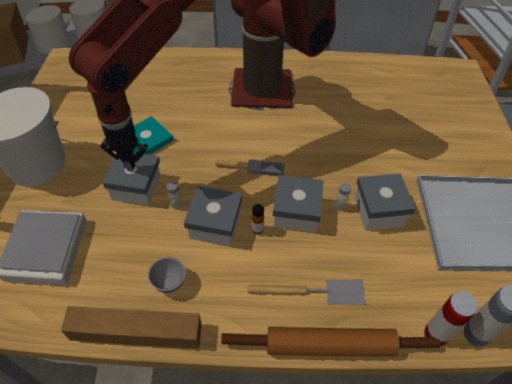

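The lid dropped about 6 mm. I'll press harder to confirm that it doesn't go any further.

```bash
python3 - <<'E'
from h import *
x,y=.4615,-.3475
r=move_l([x,y,.0737],feed=.008,max_force=16.); st("press2 %s"%r)
hold(.4); st("held"); tilt("D","seatD2")
p,d=get_image("top"); cv2.imwrite("pics/endtop.png",p[:,:,::-1]); 
cv2.imwrite("pics/endcrop.png",cv2.resize(cv2.imread("pics/seatD2.png")[110:240,70:220],None,fx=4,fy=4,interpolation=cv2.INTER_CUBIC))
st()
E
```

```text
press2 True t17.74 [ 0.4616 -0.3476  0.0797] F [-0.61  0.79  5.63]
held t18.14 [ 0.4615 -0.3475  0.0797] F [0.06 1.03 5.52]
seatD2 n 678 slope [-0.0205  0.0144] zc 0.0818
 t18.24 [ 0.4616 -0.3476  0.0797] F [-0.4   0.7   5.34]
```

View pics/endcrop.png

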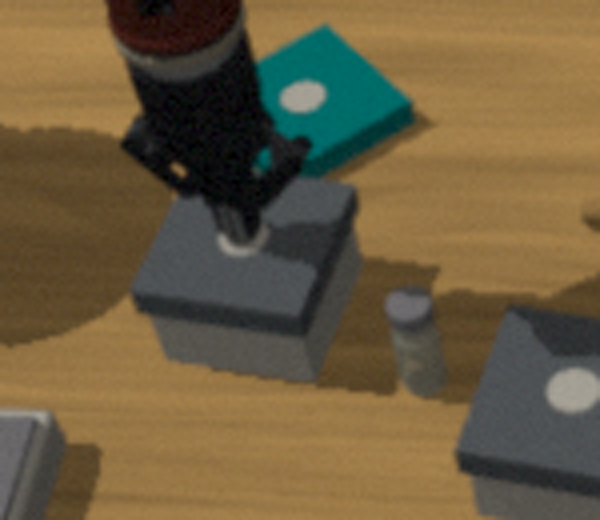

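View pics/endtop.png

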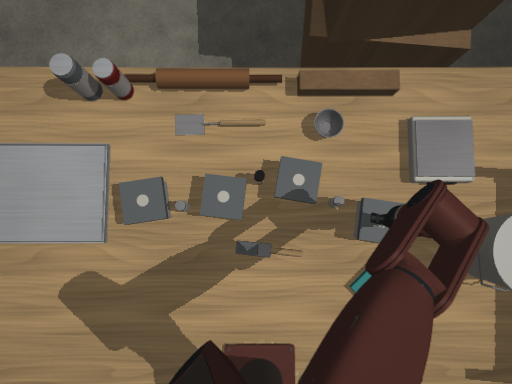

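Nothing moved further, but the image shows a drop of only about 4.5 mm, and the fingers partly hide the lid. I'll press a bit harder and make a robust depth fit without the finger pixels.

```bash
python3 - <<'E'
from h import *
x,y=.4615,-.3475
r=move_l([x,y,.0717],feed=.012,max_force=24.); st("press3 %s"%r)
hold(.2); st("held")
ref=world("scene",np.load("scene0.npy"))
Ds=[get_image("scene")[1] for _ in range(5)]; W1=world("scene",np.median(Ds,0))
def fit(W,k):
    x,y,a,z=L[k]; c,s=np.cos(np.radians(a)),np.sin(np.radians(a))
    l=(W.reshape(-1,3)[:,:2]-[x,y])@np.array([[c,-s],[s,c]]); Z=W.reshape(-1,3)[:,2]
    m=(abs(l)<.052).all(1)&(l[:,0]<.052)&~((l[:,0]<.015)&(abs(l[:,1])<.03))&(abs(Z-z)<.015)
    for _ in range(4):
        A=np.c_[l,np.ones(len(l))]; f=np.linalg.lstsq(A[m],Z[m],rcond=None)[0]; m&=abs(Z-A@f)<.004
    return f.round(4),m.sum()
for k in L: print(k,"start",fit(ref,k),"now",fit(W1,k))
st()
E
```

```text
press3 True t18.58 [ 0.4616 -0.3476  0.0797] F [-0.28  0.86  5.29]
held t18.78 [ 0.4616 -0.3475  0.0797] F [0.12 1.2  5.87]
A start (array([-0.0061, -0.002 ,  0.0871]), np.int64(765)) now (array([-0.0046,  0.0002,  0.0871]), np.int64(786))
B start (array([-0.0017,  0.0008,  0.0801]), np.int64(799)) now (array([-0.0038, -0.0003,  0.08  ]), np.int64(831))
C start (array([-0.0064,  0.0016,  0.0793]), np.int64(871)) now (array([-0.0022, -0.0003,  0.0792]), np.int64(884))
D start (array([0.012 , 0.0099, 0.0862]), np.int64(657)) now (array([0.0184, 0.0104, 0.0801]), np.int64(624))
 t19.03 [ 0.4616 -0.3475  0.0797] F [-1.    0.56  5.38]
```

D has dropped 6.1 mm, and its apparent slope is about the same as at the start. The other lids are unchanged. There's plenty of time, so I'll repeat the light edge press to check that it no longer rocks, then return to the middle and stay pressing.

```bash
python3 - <<'E'
from h import *
x,y,a=.4615,-.3475,-8.; z=.0797
c,s=np.cos(np.radians(a)),np.sin(np.radians(a))
move_l([x,y,z+.015],feed=.08)
tilt("D","free")
px,py=x-.045*c,y-.045*s
move_l([px,py,z+.015],feed=.1); move_l([px,py,z+.006],feed=.06)
r=move_l([px,py,z-.008],feed=.012,max_force=1.2); st("edge touch %s"%r)
r=move_l([px,py,z-.014],feed=.012,max_force=5); st("edge press %s"%r); tilt("D","edge2")
move_l([px,py,z+.015],feed=.08); move_l([x,y,z+.015],feed=.1); move_l([x,y,z+.006],feed=.06)
r=move_l([x,y,z-.008],feed=.012,max_force=18); st("mid %s"%r)
r=move_l([x,y,z-.008],feed=.012,max_force=18); st("mid %s"%r)
hold(.3); st("held"); tilt("D","final")
E
```

```text
free n 670 slope [0.0082 0.0121] zc 0.0806
edge touch True t20.97 [ 0.417  -0.3413  0.0797] F [-0.68  1.02  4.98]
edge press True t21.23 [ 0.417  -0.3413  0.0797] F [-0.08  0.44  4.09]
edge2 n 671 slope [0.023  0.0125] zc 0.08
mid True t23.21 [ 0.4616 -0.3476  0.0797] F [-0.73  1.08  4.61]
mid True t23.52 [ 0.4616 -0.3476  0.0797] F [-0.67  0.78  4.68]
held t23.82 [ 0.4616 -0.3475  0.0797] F [-0.48  1.28  5.11]
final n 663 slope [-0.0171  0.0135] zc 0.0817
```

View pics/final.png

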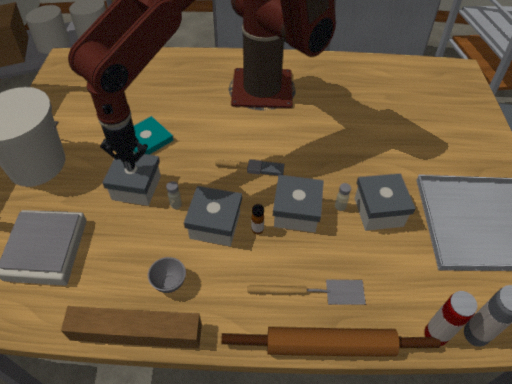

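The edge and the middle both stop the fingertip at z = 0.0797, so lid D is level and rigid. In the last picture the fingertips press on its mark at about (130,168), and nothing else has moved. Handing in.

```bash
python3 - <<'E'
from h import *
st(); job_done()
E
```

```text
t23.87 [ 0.4616 -0.3476  0.0797] F [-1.07  1.09  5.51]
the job is handed in; nothing more can be done
```

The loose lid was the rightmost grey one, at about (0.462, -0.348). I pressed it home in the middle and handed the job in at 23.9 s, with the fingertips still pressing on it at about 5 N.

- **Finding it:** I pressed each lid near its robot-side edge with the fingers shut. The other three were rigid at about 4 N. The loose one sank about 4 mm and tilted 0.145 rad, then levelled when let go.
- **Seating it:** Pressing on its mark, with a 20 N stop limit, lowered it 6.1 mm by a robust depth fit. Two harder presses moved it no further.
- **Last checks:** A second light edge press stopped at the same height as the middle (z = 0.0797), so the lid no longer rocks. I then went back to the middle and pressed again.
- **Disagreement:** The plain depth fit with the fingers in view gave only about a 4.5 mm drop and a slope near 0.02. I put this down to finger pixels in the fit.
- **Rest of the scene:** The pictures show no change in the other lids, the jars, bowl, utensils or the turquoise look-alike. The arm partly hid the look-alike in the final views.

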